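# Dry-fit a fingerboard on the pins of a violin neck

## Task

Dry-fit the loose ebony fingerboard on the violin neck that is held in the cradle: pick it up, rest its flat underside on the tops of the two small steel pins with its narrow end towards the scroll and a finger's width (12 mm or so) short of its place, then slide it along the neck until both pins drop into the blind holes under it. Press it down flush on the neck and finish still holding it there, fingers on the board, with a steady firm push of about 10 N, as you would while someone else sets the clamps. Leave the other tools where they lie.

Things in the scene. Friction and masses are not known exactly. Their poses are not given: they have to be found in the camera images.
- fingerboard: loose violin fingerboard, black ebony, 0.09 kg, 270 mm long, 24 mm wide at the narrow (nut) end, 42 mm at the other. Flat underside on the planing board, arched top, edges 7 mm high, 9 (narrow end) to 12.5 mm thick in the middle. Origin: centre of the underside; y along it to the wide end (narrow end y = -135 mm), z up. Mass centre 18 mm towards the wide end. Blind holes below
- board_grip (a point): a good place to grip the fingerboard across its edges: on the underside's centre line, 100 mm from the narrow end (board frame [0, -35, 0] mm), where it is 31 mm wide and its edges 7 mm high; axes as the board
- hole_nut (a point): centre of the mouth of the blind hole nearer the board's narrow end, on the centre line of the underside, 25 mm from the narrow end (board frame [0, -110, 0] mm); 7 mm diameter, 6 mm deep; not visible from above; axes as the board
- hole_heel (a point): centre of the mouth of the other blind hole, on the centre line of the underside, 105 mm from the narrow end (board frame [0, -30, 0] mm); 7 mm diameter, 6 mm deep; axes as the board
- planing_board: plywood planing board, 84 x 310 x 12 mm, fixed on the bench, on which the fingerboard lies, with a low wooden stop strip (12 mm wide, its top 17.5 mm above the bench) across its end at y = -149 mm. Origin: centre of its underside, on the bench; y along it, z up
- neck_cradle: pale maple violin neck, clamped in a brown wooden cradle (base 112 x 232 x 18 mm), fixed to the bench. Origin: on the bench under the neck's middle; y along the neck from the scroll (tip y = -172 mm) to the heel, z up. Flat level gluing face 90 mm above the bench, y = -71 to +68 mm, 23 to 33 mm wide. Near the grip the cradle stays 24 mm below it; the scroll rises 3 mm above it past y = -140 mm
- neck_nut_line (a point): point on the neck's face (cradle frame [0, -65, 90] mm) where the middle of the board's narrow end lies when the board is home; the board's wide end then overhangs the heel by 137 mm; axes as the cradle
- pin_nut (a point): foot of the steel locating pin nearer the scroll, where it leaves the neck's top face (90 mm above the bench, cradle frame [0, -40, 90] mm); the pin is 5 mm in diameter, round-topped and stands 5 mm above the face; it belongs in hole_nut; axes as the cradle
- pin_heel (a point): foot of the like pin nearer the heel, 80 mm from the first (cradle frame [0, 40, 90] mm); it belongs in hole_heel; axes as the cradle
- spring_clamp: bystander: orange spring clamp, 52 x 105 x 16 mm, lying on its side on the bench; origin at its underside
- thumb_plane: bystander: tiny brass and wood plane, 22 x 43 x 24 mm; origin at its underside
- rosin_cake: bystander: round cake of rosin on a cloth pad, 48 x 48 x 19 mm; origin at its underside

How it is judged:
By the outcome, as a careful person would: the job done as asked, in the order asked, and still so for the second after the job is handed in, while the arm keeps its last pose, push and grip.
It also fails if it takes over 38 s, if anything falls off the work surface, if the arm or the gripper's body presses on something with over 40 N, if the wrist force passes 120 N, or if a joint passes its speed limit or range.

## Robot

A 6-joint arm with a two-finger parallel gripper is mounted at the origin on a cart in front of the work surface, level with it; the furniture and walls round the work are solid. World frame = base frame: x ahead of the robot, y to its left, z up, the work surface at z = 0. Lengths are in mm, angles in rad, forces in N, time in s.
With the tool pointing down it reaches from about 350 to 925 mm from the base axis. Payload 6.4 kg.
Tool frame: the origin (TCP) lies at the very end of the fingers, on their centre line; the grasp point (between the pads) lies 19 mm behind it; z points along the fingers, x is the direction in which the jaws open and shut, and the axes are right-handed (so a half turn about z gives the same grasp; the last joint's range is limited). The gripper opens to 85 mm and grips with 20 to 120 N. Pads are 22 mm wide; open, the fingers measure 114 mm over their backs; the gripper's body (76 mm by 85 mm) begins 54 mm behind the grasp point. The pads swing forward as they close: fully open they stand 13 mm farther back than shut.
Start: joints at [1.149, 0.245, 1.558, -0, 1.339, -0.174], TCP at [159.423, 630.157, 231.29] pointing down, gripper open.
Joint ranges: [-3.13, 3.13], [-1.02, 2.26], [0.13, 2.54], [-0.95, 4.09], [0.21, 2.88], [-2.74, 2.74]. Speed limits (rad/s): [2.57, 2.57, 3.14, 3.14, 3.14, 3.14].

## Interface

Orientations are given as a rotation vector (axis times angle).
In Python, from rig import get_state, capture, sign_off, look_for gives the robot as it stands.
- The arm moves only by the tool arm_command, never from a script. Its argument "plan" is one flat list of numbers, 6 for each row, row after row: the shift along the world's x, y, z in mm, then the turn, a rotation vector about the world's x, y, z in rad. In form: [dx, dy, dz, wx, wy, wz, dx, dy, dz, wx, wy, wz, ...]. A call has 1 to 12 rows; each row is the pose to reach, as a shift and turn from the pose commanded when the call began; what a row does not reach only later rows make up. A row lasts 1/12 s, in which the tool goes at most 41.7 mm and 7.16 degrees, less where a joint would pass 70% of its speed; a pose out of reach is approached as far as the arm can. A call with a gripper value outside its range is refused whole. "hand" is the closure, from 0 (fully open) to 1 (shut), set as the call begins (left out, the last holds). The fingers move at their own pace and stop on an object; "newtons" is the grip in N (left out, the last holds). Time passes only in rows, so rows that repeat a pose let the fingers close. It gives the time, the measured TCP pose, the force and the opening at its end, in the units of the state.
- get_state(): the state, without advancing time (a new reading comes with each control period).
- capture(name): name is "scene" or "top" or "wrist"; returns a dict with "frame" (400x640x3 uint8, red, green, blue), "fx", "fy", "cx", "cy" (pixels), "cam_to_world" (4x4, takes a point from camera to world coordinates); the wrist camera has in their place "T_tool_cam" (4x4, takes a point from camera to tool coordinates, whose origin is the TCP and whose axes are the tool frame's). Camera axes: x right, y down, z forward; pixel columns grow to the right and rows downward; lengths in mm; the calibration is good to about 2 mm. A picture is of the moment at which its call begins: read the wrist's pose just before it. There is no depth.
- sign_off(): hands the job in, once; it reports no verdict.
Trained networks look in a picture, given as the dict that the camera call returned (one of the last four; its "shot" number tells which), for a name from the list of things; names that differ only in an ending like _2 or _b are one class to them, and where a whole thing is asked for, a point or a joint stands for the part that bears it (a point fixed in the world has none). Each returns a list of dicts, best first, with "p" (0 to 1); they miss things now and then, are a little off and sometimes report something else, mostly with a low value. They report only what shows in the picture. A call takes as long as a camera call.
- look_for(target, picture): "extent" ([centre column, centre row, width, height] in pixels, round what is visible of it).
The state is a dict: "clock": time; "joints": joint angles; "qvel": joint speeds; "effort": joint torques, N m; "ee_pos": TCP position; "tool_rot": TCP orientation; "wrist_force": force on the tool from outside, world axes, zero at the start; "moment": the same for the moment, N m; "opening": finger opening in mm.
Only numpy, scipy, OpenCV 4.12 (cv2) and the standard library are available. Lean on these libraries where they do the work, as an engineer would, in place of code of your own. Each camera call takes 0.05 s, during which the arm holds its last target. There are 200 camera calls.

## Working session

There is one attempt and no reset: what is moved stays moved. The work goes in short steps, Python scripts to look and compute and a tool call to move; the robot and the scene stay as the last step left them, time stands still between calls to the robot, and variables do not carry over. Pictures are saved under pics/ and viewed, about 8 in all and at most 12, crops included, and the job is handed in when it is done.

Besides the shell and the picture viewer there is one more tool, called after "Request:" as name(argument=value, ...) on one line, values as JSON. arm_command: Moves the arm, as the interface text tells. Its arguments: {"type":"object","properties":{"plan":{"type":"array","items":{"type":"number"}},"hand":{"type":"number"},"newtons":{"type":"number"}},"required":["plan"]}

```bash
mkdir -p pics; ls; python3 - <<'E'
from rig import *
import cv2,numpy as np
s=get_state();print(s)
for n in ["scene","top"]:
    p=capture(n);cv2.imwrite(f"pics/{n}0.png",p["frame"][:,:,::-1]);print(n,p["fx"],p["fy"],p["cx"],p["cy"],np.round(p["cam_to_world"],3).tolist())
    for t in ["fingerboard","planing_board","neck_cradle","pin_nut","pin_heel"]:
        print(t,[(np.round(d["extent"],1).tolist(),round(d["p"],2)) for d in look_for(t,p)[:2]])
E
```

```text
pics
{'clock': 0.0, 'joints': array([ 1.14889855e+00,  2.45839657e-01,  1.55904681e+00, -9.40986193e-06,
        1.33870048e+00, -1.74090930e-01]), 'qvel': array([-9.11064577e-05, -2.42660308e-04, -2.94175206e-03, -1.29543458e-03,
       -1.08080536e-03, -1.35364865e-03]), 'effort': array([ 3.30888561e-04, -4.29520619e+01, -3.26125610e+01, -1.87799283e-04,
        5.45892704e-03, -1.62061690e-05]), 'ee_pos': array([159.18335651, 629.61532252, 230.14633507]), 'tool_rot': array([ 2.47820548,  1.92929417, -0.00276028]), 'wrist_force': array([-0.15142825, -0.42295476, -0.09659446]), 'moment': array([0.01049951, 0.02267528, 0.05082189]), 'opening': 85.63787346035262}
scene 432.5370736934572 432.5370736934572 317.59939798881 199.37188729624364 [[-0.799, -0.335, 0.5, 43.068], [-0.601, 0.413, -0.684, 908.833], [0.023, -0.847, -0.531, 658.88], [0.0, 0.0, 0.0, 1.0]]
fingerboard [([316.2, 247.0, 75.7, 52.2], 0.68)]
planing_board [([317.3, 250.0, 86.8, 63.7], 0.58), ([211.5, 278.5, 17.8, 7.8], 0.24)]
neck_cradle [([294.5, 195.6, 68.3, 72.9], 0.91)]
pin_nut [([296.4, 193.7, 75.1, 68.5], 0.9)]
pin_heel [([296.6, 196.1, 68.9, 67.9], 0.94)]
top 470.63088720264 470.63088720264 320.1609187133079 196.59418818910783 [[0.097, -0.974, 0.205, 377.293], [-0.995, -0.095, 0.02, 167.278], [-0.0, -0.206, -0.979, 1123.415], [0.0, 0.0, 0.0, 1.0]]
fingerboard [([306.4, 233.2, 111.8, 46.6], 0.97)]
planing_board [([307.6, 238.6, 139.2, 70.5], 0.96)]
neck_cradle [([372.4, 172.9, 123.2, 47.1], 0.91), ([307.8, 239.8, 134.0, 67.1], 0.19)]
pin_nut [([370.5, 173.5, 120.7, 48.8], 0.7)]
pin_heel [([372.4, 173.7, 122.3, 50.5], 0.61)]
```

```bash
python3 - <<'E'
import cv2
a=cv2.imread("pics/top0.png")[120:320,200:466]
cv2.imwrite("pics/topc.png",cv2.resize(a,None,fx=3,fy=3,interpolation=cv2.INTER_CUBIC))
E
```

```text
(no output)
```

View pics/topc.png

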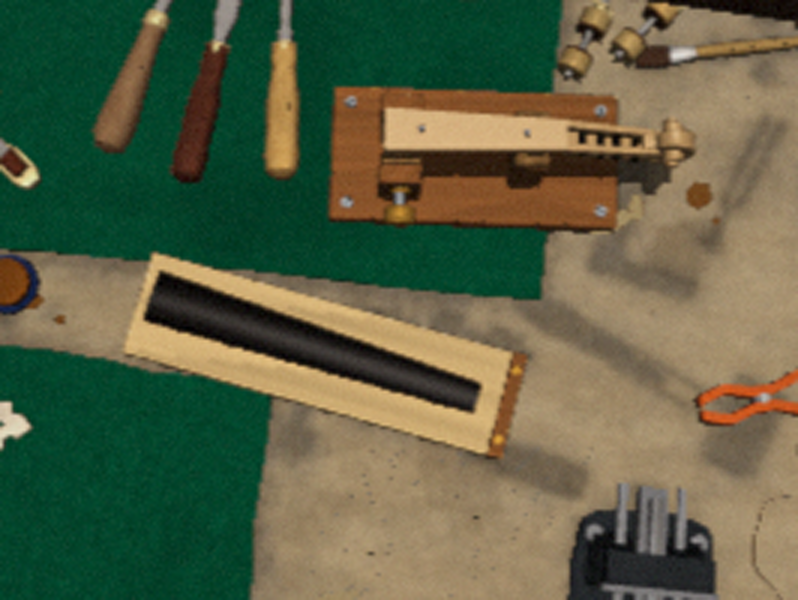

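View pics/scene0.png

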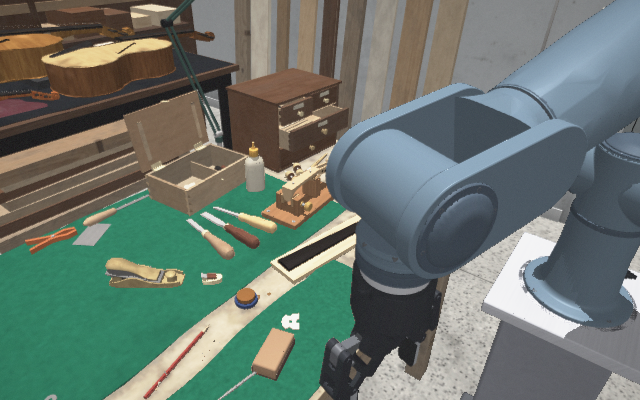

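The top view (crop ×3, offset 200,120) shows the fingerboard with its narrow end at about (477,397) and wide end at (153,296). The pins are at (421,128) for the heel and (527,133) for the nut, and the scroll is to the right (world -y).

```bash
cat > h.py <<'E'
from rig import *
import cv2,numpy as np
from scipy.spatial.transform import Rotation as R
def ray(p,uv,z,T):
    d=T[:3,:3]@np.array([(uv[0]-p["cx"])/p["fx"],(uv[1]-p["cy"])/p["fy"],1]);o=T[:3,3]
    return o+d*(z-o[2])/d[2]
def tool(s):
    T=np.eye(4);T[:3,:3]=R.from_rotvec(s["tool_rot"]).as_matrix();T[:3,3]=s["ee_pos"];return T
def wrist(name=None):
    s=get_state();p=capture("wrist")
    if name: cv2.imwrite(f"pics/{name}.png",p["frame"][:,:,::-1])
    return s,p,tool(s)@np.array(p["T_tool_cam"])
def proj(p,T,X):
    c=np.linalg.inv(T)@np.append(X,1);return c[0]/c[2]*p["fx"]+p["cx"],c[1]/c[2]*p["fy"]+p["cy"]
E
python3 - <<'E'
from h import *
p=capture("top");T=np.array(p["cam_to_world"])
f=lambda u,v,z:ray(p,(200+(u+.5)/3-.5,120+(v+.5)/3-.5),z,T)
for n,u,v,z in [("w1",162,272,19),("w2",145,320,19),("n1",481,382,19),("n2",473,412,19),("ph",421,128,94),("pn",527,133,94),("scroll",694,144,90),("p1",155,254,12),("p2",126,354,12),("s1",526,355,17),("s2",497,457,17)]:print(n,np.round(f(u,v,z),1))
w=(f(162,272,19)+f(145,320,19))/2;n=(f(481,382,19)+f(473,412,19))/2
d=(w-n)/np.linalg.norm(w-n);print(np.linalg.norm(w-n),d,np.degrees(np.arctan2(d[1],d[0])),"grip",n+100*d)
a=f(421,128,94);b=f(527,133,94);e=a-b;print(np.linalg.norm(e),np.degrees(np.arctan2(e[1],e[0])))
t=R.from_rotvec(get_state()["tool_rot"]).as_matrix();print(np.round(t,3))
p=capture("wrist");print(np.round(p["T_tool_cam"],3).tolist(),p["fx"])
E
```

```text
w1 [560.1 344.5  19. ]
w2 [520.6 353.   19. ]
n1 [497.7  85.3  19. ]
n2 [473.8  89.6  19. ]
ph [676.6 151.4  94. ]
pn [680.5  71.3  94. ]
scroll [685.3 -55.7  90. ]
p1 [575.2 353.1  12. ]
p2 [493.2 365.6  12. ]
s1 [522.5  51.6  17. ]
s2 [441.2  68.2  17. ]
266.95355158992487 [0.20450069 0.97886642 0.        ] 78.19972825671567 grip [506.18009622 185.34242251  19.        ]
80.21061498137595 92.78372329523556
[[ 0.245  0.969  0.   ]
 [ 0.969 -0.245  0.   ]
 [ 0.     0.    -1.   ]]
[[1.0, -0.001, 0.0, 0.41], [0.0, 0.953, 0.303, -77.783], [-0.0, -0.303, 0.953, -141.245], [0.0, 0.0, 0.0, 1.0]] 296.07627257871565
```

Request:
arm_command(plan=[12,-15,-4,0,0,-0.05,37,-47,-11,0,0,-0.16,62,-79,-18,0,0,-0.27,87,-111,-25,0,0,-0.38,112,-143,-32,0,0,-0.49,137,-175,-39,0,0,-0.6,162,-207,-46,0,0,-0.71,187,-239,-53,0,0,-0.82,212,-271,-60,0,0,-0.93,237,-303,-67,0,0,-1.04,262,-335,-74,0,0,-1.15,287,-367,-81,0,0,-1.26], hand=0.4, newtons=60)

```text
clock: 1.7
ee_pos: [447.5, 261.5, 150.4]
tool_rot: [-3.14, -0.09, -0.001]
wrist_force: [1.1, 0.2, 0.4]
opening: 50.9
```

Request:
arm_command(plan=[24,-30,-8,0,0,-0.11,46,-60,-15,0,0,-0.21,58,-74,-18,0,0,-0.26,60,-77,-19,0,0,-0.269,60,-77,-19,0,0,-0.269,60,-77,-19,0,0,-0.269])

```text
clock: 2.2
ee_pos: [506.0, 186.7, 131.4]
tool_rot: [-3.125, 0.321, 0.001]
wrist_force: [0.2, 0.3, -0.4]
opening: 51.5
```

```bash
python3 - <<'E'
from h import *
s,p,T=wrist("w1");print(s["clock"],s["ee_pos"],s["tool_rot"],s["opening"],s["wrist_force"])
print([(np.round(d["extent"],1).tolist(),round(d["p"],2)) for t in ["fingerboard"] for d in look_for(t,p)[:2]])
d=np.array([.2045,.9789,0]);g=np.array([506.2,185.3,19]);c=np.array([.9789,-.2045,0])
for yy,w in [(-100,12),(0,15.5),(170,21)]:
    for k in(-1,1):print(yy,k,np.round(proj(p,T,g+d*yy+c*w*k)))
E
```

```text
2.2 [506.03048891 186.67234226 131.35684037] [-3.12484393e+00  3.21300077e-01  5.08777008e-04] 51.53808918232693 [ 0.17474606  0.27995853 -0.43941523]
[([319.9, 147.1, 58.7, 293.1], 0.8)]
-100 -1 [305. 290.]
-100 1 [329. 290.]
0 -1 [299. 195.]
0 1 [334. 195.]
170 -1 [288. -29.]
170 1 [346. -29.]
```

View pics/w1.png

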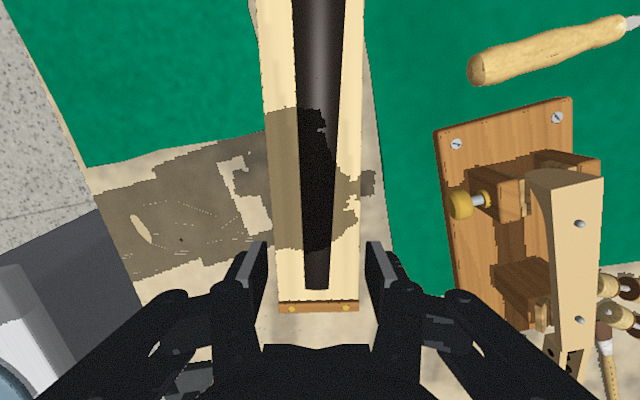

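The wrist view shows the board between the fingers, with its narrow end at row 290 and edges at about 305 to 329, which matches the prediction. The pins also show, at about (580,223) and (579,319).

```bash
python3 - <<'E'
from h import *
s,p,T=wrist()
g=p["frame"].astype(float).sum(2)
for nm,(u,v) in {"heel":(580,223),"nut":(579,319)}.items():
    w=p["frame"][v-7:v+8,u-8:u+9].astype(int);sat=w.max(2)-w.min(2)
    m=(sat<40);yy,xx=np.nonzero(m);c=(u-8+xx.mean(),v-7+yy.mean());print(nm,m.sum(),c,ray(p,c,94,T))
# board edges by darkness along rows
for r in range(40,290,24):
    row=p["frame"][r,255:375].max(1).astype(int);x=np.nonzero(row<75)[0];print(r,255+x.min(),255+x.max(),len(x))
E
```

```text
heel 69 (np.float64(579.2608695652174), np.float64(224.3913043478261)) [674.42248472 154.33333219  94.        ]
nut 59 (np.float64(579.3389830508474), np.float64(320.0169491525424)) [679.09880909  76.17397481  94.        ]
40 295 343 32
64 295 341 31
88 297 340 28
112 298 338 35
136 299 337 39
160 300 335 36
184 301 334 34
208 302 333 32
232 303 331 29
256 256 374 47
280 255 374 45
```

Request:
arm_command(plan=[0,-0.5,-20,0,0,0,0,-1,-50,0,0,0,0,-1,-80,0,0,0,0,-1,-98,0,0,0,0,-1,-108,0,0,0,0,-1,-114,0,0,0,0,-1,-117,0,0,0,0,-1,-117,0,0,0])

```text
clock: 3.02
ee_pos: [506.8, 185.6, 14.8]
tool_rot: [-3.125, 0.322, -0.001]
wrist_force: [0.3, 0.6, -0.5]
opening: 51.6
```

Request:
arm_command(plan=[0,0,-1.3,0,0,0,0,0,-1.3,0,0,0,0,0,-1.3,0,0,0,0,0,-1.3,0,0,0,0,0,-1.3,0,0,0,0,0,-1.3,0,0,0], hand=1, newtons=70)

```text
clock: 3.52
ee_pos: [507.7, 185.4, 14.6]
tool_rot: [-3.124, 0.323, -0.004]
wrist_force: [-1.8, 1.0, 6.7]
opening: 27.8
```

Request:
arm_command(plan=[0,0,1,0,0,0,0,0,1,0,0,0])

```text
clock: 3.68
ee_pos: [507.0, 185.2, 14.7]
tool_rot: [-3.125, 0.323, -0.002]
wrist_force: [-0.3, -0.7, 4.9]
opening: 27.7
```

```bash
python3 - <<'E'
from h import *
s,p,T=wrist();print(s["clock"],s["ee_pos"],s["tool_rot"],s["opening"],s["wrist_force"],s["moment"])
cv2.imwrite("pics/w2.png",cv2.resize(p["frame"][100:400,170:470,::-1],None,fx=2,fy=2))
E
```

```text
3.6833 [506.95147235 185.2156909   14.65180678] [-3.12455775e+00  3.23177076e-01 -2.20800486e-03] 27.67845123792871 [-0.32136589 -0.72245483  4.94604763] [-0.02305932  0.11564979 -0.0289843 ]
```

View pics/w2.png

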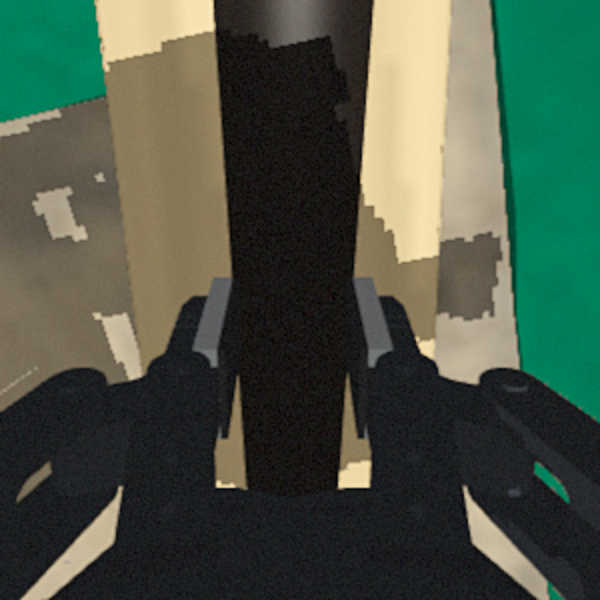

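The picture shows the fingers closed on both edges of the board, with the pads at about rows 280 to 430. I'll lift it, then look at the pins from both sides.

Request:
arm_command(plan=[0,0,3,0,0,0,0,0,8,0,0,0,0,0,20,0,0,0,0,0,40,0,0,0,0,0,65,0,0,0.03,0,0,90,0,0,0.08,5,-5,115,0,0,0.13,20,-15,135,0,0,0.18,40,-30,150,0,0,0.22,65,-40,158,0,0,0.245,85,-45,160,0,0,0.255,93,-45,160,0,0,0.255])

```text
clock: 4.73
ee_pos: [602.3, 138.9, 176.5]
tool_rot: [3.14, 0.074, 0.007]
wrist_force: [-0.3, 0.1, -1.3]
opening: 27.6
```

Request:
arm_command(plan=[0,0,0,0,0,0,0,0,0,0,0,0,0,0,0,0,0,0])

```text
clock: 4.98
ee_pos: [597.9, 140.7, 173.2]
tool_rot: [-3.141, -0.078, 0.004]
wrist_force: [-0.4, 0.5, -1.2]
opening: 27.7
```

```bash
python3 - <<'E'
from h import *
s,p,T=wrist("w3");print(s["clock"],s["ee_pos"],s["tool_rot"],s["opening"],s["wrist_force"],s["moment"])
print(proj(p,T,np.array([676,152,94.])),proj(p,T,np.array([680,73,94.])))
E
```

```text
4.9833 [597.89804497 140.68004115 173.170888  ] [-3.14057507 -0.07790887  0.00366206] 27.745272555253845 [-0.4461241   0.45063379 -1.21334002] [-0.05405307 -0.01665822 -0.00440906]
(np.float64(416.8392169105673), np.float64(196.9318995161618)) (np.float64(407.4942371063113), np.float64(284.3009147151675))
```

View pics/w3.png

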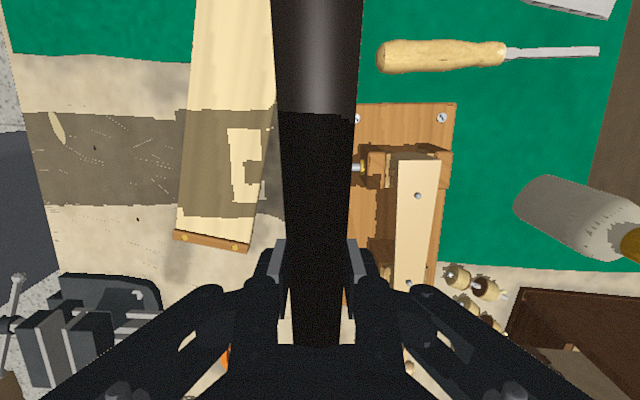

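The held board is centred at about column 318, and the pins are at about (418,195) and (408,283), within 2 px of the prediction. Next is the other side.

```bash
cat >> h.py <<'E'
def pins(p,T,g):
    F=p["frame"].astype(float);ratio=F[:,:,2]/(F[:,:,0]+1);out=[]
    for X in g:
        u,v=[int(round(a)) for a in proj(p,T,np.array(X))]
        m=(ratio[v-7:v+8,u-7:u+8]>.82).astype(np.uint8)
        n,l,st,c=cv2.connectedComponentsWithStats(m)
        k=min(range(1,n),key=lambda i:np.hypot(*(c[i]-7))) if n>1 else 0
        uv=c[k]+[u-7,v-7];X=ray(p,uv,93,T);out.append(X);print(np.round(uv,1),st[k],np.round(X,1))
    d=out[0]-out[1];print("sep",np.linalg.norm(d),"ang",np.degrees(np.arctan2(d[1],d[0])))
def held(p):
    # board edges in rows; half depth approx
    for r in (20,60,100,150,200,230):
        row=cv2.GaussianBlur(p["frame"],(3,3),0)[r].max(1).astype(int)
        a=320
        while row[a]<95:a-=1
        b=320
        while row[b]<95:b+=1
        print(r,a,b,(a+b)/2,end=" | ")
    print("cx",p["cx"])
G=[(676,152,94.),(680,73,94.)]
E
python3 - <<'E'
from h import *
s,p,T=wrist();pins(p,T,G);held(p);print(s["ee_pos"])
E
```

```text
[417.3 195.4] [ 4  3  7  6 32] [676.6 153.   93. ]
[410.4 285.6] [ 6  3  9 12 56] [683.2  71.2  93. ]
sep 82.06969256209842 ang 94.59868201616588
20 320 320 320.0 | 60 320 320 320.0 | 100 320 320 320.0 | 150 278 353 315.5 | 200 282 349 315.5 | 230 285 347 316.0 | cx 315.92718180268406
[597.90214904 140.72294734 173.21617314]
```

Request:
arm_command(plan=[15,0,2,0,0,0,40,0,3,0,0,0,75,0,3,0,0,0,110,0,3,0,0,0,140,0,3,0,0,0,155,0,3,0,0,0,160,0,3,0,0,0,160,0,3,0,0,0,160,0,3,0,0,0])

```text
clock: 5.83
ee_pos: [758.3, 140.5, 176.5]
tool_rot: [-3.141, -0.078, 0.003]
wrist_force: [-0.4, 0.7, -1.1]
opening: 27.9
```

```bash
python3 - <<'E'
from h import *
s,p,T=wrist("w4");print(s["ee_pos"],s["tool_rot"],s["clock"]);pins(p,T,G);held(p)
E
```

```text
[758.29908773 140.52151136 176.49129204] [-3.14060957e+00 -7.76947598e-02  2.60787489e-03] 5.8333
[215.5 184.3] [ 8  3  6  6 31] [678.3 153.   93. ]
[225.8 272.4] [ 8  3  6  6 27] [683.   73.9  93. ]
sep 79.25822020805232 ang 93.39627646424267
20 320 320 320.0 | 60 320 320 320.0 | 100 320 320 320.0 | 150 278 353 315.5 | 200 281 349 315.0 | 230 285 348 316.5 | cx 315.92718180268406
```

Request:
arm_command(plan=[-12,3,-3,0,0,0.002,-32,8,-10,0,0,0.004,-54,13,-22,0,0,0.006,-71,17,-36,0,0,0.006,-79,19,-50,0,0,0.006,-81.5,19,-60,0,0,0.006,-81.5,19,-67,0,0,0.006,-81.5,19,-71,0,0,0.006,-81.5,19,-72,0,0,0.006,-81.5,19,-72,0,0,0.006,-81.5,19,-72,0,0,0.006])

```text
clock: 6.8
ee_pos: [678.9, 159.0, 105.8]
tool_rot: [-3.14, -0.086, -0.002]
wrist_force: [0.2, 0.3, -1.1]
opening: 28.0
```

```bash
python3 - <<'E'
from h import *
s,p,T=wrist();print(s["ee_pos"],s["tool_rot"],s["clock"],s["wrist_force"],s["moment"])
q=capture("top");a=np.hstack([cv2.resize(q["frame"][130:210,300:440],(560,320),interpolation=cv2.INTER_CUBIC)]);q2=capture("scene")
b=cv2.resize(q2["frame"][130:260,220:400],(554,400),interpolation=cv2.INTER_CUBIC)
c=np.zeros((320+280,560,3),np.uint8);c[:320]=a;c[320:]=cv2.resize(p["frame"],(448,280))[:, :].repeat(1,1)[:,:448] if 0 else np.pad(cv2.resize(p["frame"],(448,280)),((0,0),(0,112),(0,0)))
cv2.imwrite("pics/m5.png",c[:,:,::-1])
E
```

```text
[678.88912799 158.95752448 105.80739733] [-3.14035471e+00 -8.57796594e-02 -2.45879590e-03] 6.8 [ 0.23546004  0.28744418 -1.07545962] [-0.0512707   0.00370874 -0.00881687]
```

View pics/m5.png

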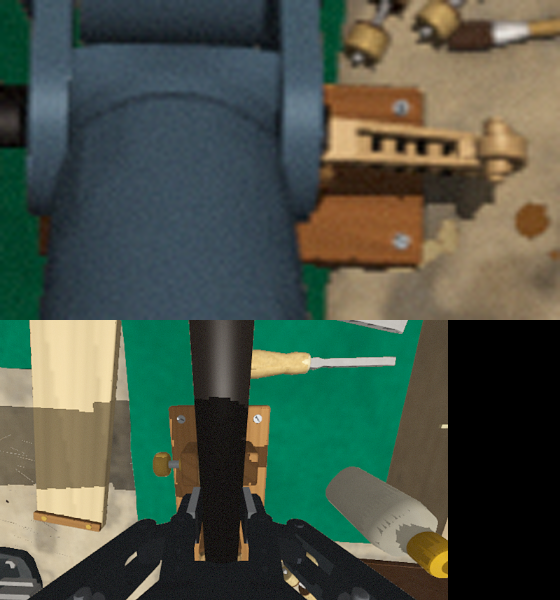

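The board sits over the neck, aligned with it. Only the wrist view shows it, because the arm hides it from above. Next I descend gently.

Request:
arm_command(plan=[-1,0,-2,0,0,0,-1,0,-4,0,0,0,-1,0,-5,0,0,0,-1,0,-6,0,0,0,-1,0,-6,0,0,0,-1,0,-6,0,0,0])

```text
clock: 7.45
ee_pos: [676.8, 159.1, 98.8]
tool_rot: [3.14, 0.086, -0.0]
wrist_force: [0.2, 0.6, -0.3]
opening: 27.5
```

Request:
arm_command(plan=[0,0,-0.5,0,0,0,0,0,-1,0,0,0,0,0,-1.5,0,0,0,0,0,-1.5,0,0,0])

```text
clock: 7.78
ee_pos: [677.0, 159.2, 97.5]
tool_rot: [-3.14, -0.086, -0.0]
wrist_force: [-1.3, -0.4, -0.0]
opening: 27.6
```

Request:
arm_command(plan=[0,0,-0.5,0,0,0,0,0,-1,0,0,0,0,0,-1,0,0,0,0,0,-1,0,0,0])

```text
clock: 8.12
ee_pos: [677.1, 159.2, 97.0]
tool_rot: [3.14, 0.086, 0.001]
wrist_force: [-1.5, -0.8, 2.6]
opening: 27.5
```

```bash
python3 - <<'E'
from rig import *
s=get_state();print(s["ee_pos"],s["wrist_force"],s["moment"])
E
```

```text
[677.13537303 159.19100383  97.04201332] [-1.49118044 -0.78868337  2.62951522] [-0.06828592  0.20094109 -0.02634313]
```

It is resting on the pins with about 3.5 N. Now I slide it towards the scroll.

Request:
arm_command(plan=[0.1,-1,0,0,0,0,0.1,-2,0,0,0,0,0.2,-3,0,0,0,0,0.2,-4,0,0,0,0,0.3,-5,0,0,0,0,0.3,-6,0,0,0,0,0.4,-7,0,0,0,0,0.4,-8,0,0,0,0])

```text
clock: 8.78
ee_pos: [677.5, 150.8, 96.6]
tool_rot: [3.14, 0.087, 0.001]
wrist_force: [0.1, 0.2, -0.3]
opening: 27.7
```

Request:
arm_command(plan=[0,-0.5,0,0,0,0,0.1,-1,-0.3,0,0,0,0.1,-1,-0.3,0,0,0])

```text
clock: 9.03
ee_pos: [676.9, 148.5, 94.8]
tool_rot: [3.138, 0.086, -0.003]
wrist_force: [2.3, -4.4, -2.2]
opening: 27.7
```

Request:
arm_command(plan=[0,-0.5,0,0,0,0,0.1,-1,0,0,0,0,0.1,-1,0,0,0,0])

```text
clock: 9.28
ee_pos: [677.1, 148.6, 95.3]
tool_rot: [3.14, 0.086, -0.002]
wrist_force: [0.6, -3.5, -2.4]
opening: 27.7
```

Request:
arm_command(plan=[0,-0.5,-0.5,0,0,0,0,-1,-1,0,0,0,0,-1,-1.5,0,0,0,0,-1,-1.5,0,0,0])

```text
clock: 9.62
ee_pos: [677.6, 148.4, 94.9]
tool_rot: [-3.14, -0.087, -0.0]
wrist_force: [-0.0, -2.5, -0.4]
opening: 27.7
```

```bash
python3 - <<'E'
from rig import *
s=get_state();print(s["ee_pos"],s["tool_rot"],s["wrist_force"],s["moment"])
E
```

```text
[677.55368452 148.41900672  94.88326939] [-3.14013188e+00 -8.66343873e-02 -2.75977498e-04] [-0.01403675 -2.5220356  -0.37442752] [-0.40885444 -0.08485137 -0.0273789 ]
```

Request:
arm_command(plan=[0,-0.5,-0.5,0,0,0,0,-1,-1,0,0,0,0,-1,-1.5,0,0,0,0,-1,-1.5,0,0,0,0,-1,-1.5,0,0,0])

```text
clock: 10.03
ee_pos: [677.4, 147.4, 93.0]
tool_rot: [-3.14, -0.087, 0.0]
wrist_force: [-0.4, -0.0, -0.1]
opening: 27.2
```

Request:
arm_command(plan=[0,-0.5,-0.5,0,0,0,0,-0.5,-1,0,0,0,0,-0.5,-1,0,0,0,0,-0.5,-1,0,0,0])

```text
clock: 10.37
ee_pos: [677.6, 146.9, 92.7]
tool_rot: [-3.14, -0.086, -0.0]
wrist_force: [-2.6, 0.6, 2.7]
opening: 27.4
```

```bash
python3 - <<'E'
from rig import *
s=get_state();print(s["ee_pos"],s["tool_rot"],s["wrist_force"],s["moment"])
E
```

```text
[677.56132356 146.90817199  92.68295931] [-3.14002238e+00 -8.64925285e-02 -1.08427220e-04] [-2.62878265  0.64327941  2.72998338] [ 0.15744867  0.30296064 -0.01848818]
```

Request:
arm_command(plan=[0,0,-0.5,0,0,0,0,0,-1,0,0,0,0,0,-1,0,0,0,0,0,-1,0,0,0])

```text
clock: 10.7
ee_pos: [677.6, 146.9, 92.6]
tool_rot: [-3.14, -0.087, 0.0]
wrist_force: [-4.2, 0.4, 7.7]
opening: 27.6
```

```bash
python3 - <<'E'
from h import *
s,p,T=wrist("w6");print(s["ee_pos"],s["wrist_force"],s["moment"]);held(p)
cv2.imwrite("pics/w6c.png",cv2.resize(p["frame"][0:400,170:470,::-1],None,fx=1.5,fy=1.5))
E
```

```text
[677.59626267 146.89644238  92.61725275] [-4.19230145  0.41612505  7.69082858] [ 0.11727096  0.85141975 -0.01815485]
20 320 320 320.0 | 60 320 320 320.0 | 100 320 320 320.0 | 150 278 353 315.5 | 200 280 352 316.0 | 230 283 347 315.0 | cx 315.92718180268406
```

View pics/w6c.png

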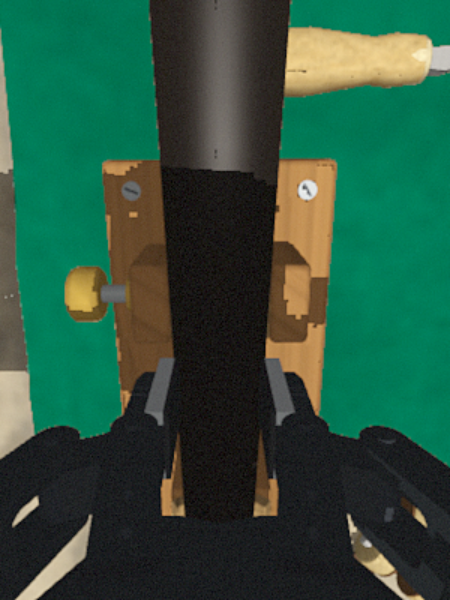

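Request:
arm_command(plan=[-0.5,0,0,0,0,0,-1,0,0,0,0,0,-1,0,0,0,0,0,-1,0,0,0,0,0])

```text
clock: 11.08
ee_pos: [677.6, 146.9, 92.7]
tool_rot: [-3.14, -0.086, -0.004]
wrist_force: [-0.5, 2.0, 5.5]
opening: 27.6
```

```bash
python3 - <<'E'
from h import *
s=get_state();print(s["ee_pos"],s["tool_rot"],s["wrist_force"],s["moment"])
p=capture("scene");T=np.array(p["cam_to_world"])
for X in [(677,151,90),(682,71,90),(668,283,90),(684,16,90)]:print(np.round(proj(p,T,np.array(X,float)),1))
cv2.imwrite("pics/s7.png",cv2.resize(p["frame"][140:260,220:380,::-1],None,fx=5,fy=5,interpolation=cv2.INTER_CUBIC))
E
```

```text
[677.5639134  146.88839905  92.67485965] [-3.13999823 -0.08637764 -0.00425893] [-0.49418843  2.02696051  5.49316014] [0.25030448 0.16442668 0.00914639]
[293.3 182.7]
[310.4 171. ]
[261.2 205.1]
[321.7 163.7]
```

View pics/s7.png

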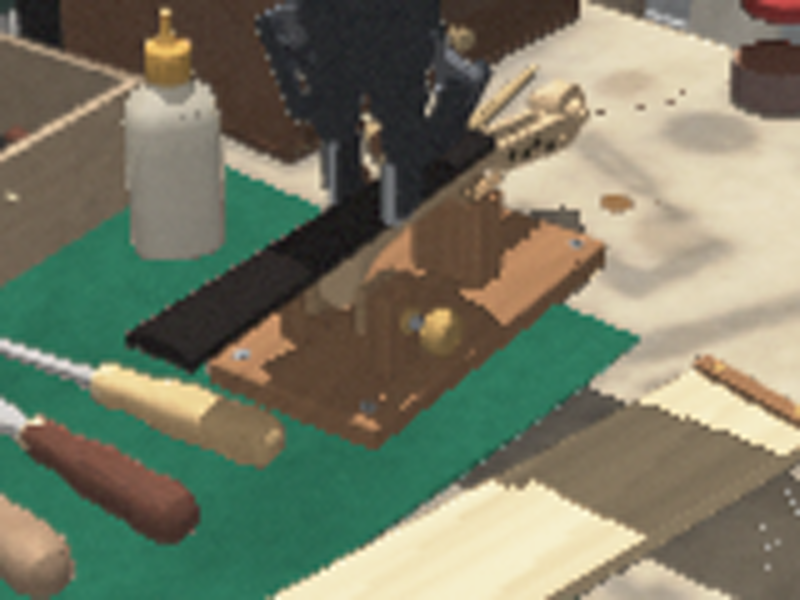

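The scene view shows the board lying flat along the neck with no visible gap, narrow end towards the scroll. x and y hold still against my commanded shifts, so the pins have it. I'll trim to about 10 N.

Request:
arm_command(plan=[-0.2,0.3,-0.4,0,0,0,-0.4,0.5,-0.8,0,0,0,-0.6,0.5,-1.2,0,0,0,-0.6,0.5,-1.2,0,0,0,-0.6,0.5,-1.2,0,0,0])

```text
clock: 11.55
ee_pos: [677.6, 146.9, 92.6]
tool_rot: [3.14, 0.086, 0.006]
wrist_force: [-1.6, -0.8, 9.4]
opening: 27.6
```

Request:
arm_command(plan=[0,0,0,0,0,0,0,0,0,0,0,0,0,0,0,0,0,0,0,0,0,0,0,0,0,0,0,0,0,0,0,0,0,0,0,0])

```text
clock: 12.05
ee_pos: [677.6, 146.9, 92.6]
tool_rot: [3.14, 0.086, 0.006]
wrist_force: [-1.7, -0.2, 9.6]
opening: 27.7
```

```bash
python3 - <<'E'
from rig import *
s=get_state();print(s["clock"],s["ee_pos"],s["wrist_force"],s["opening"]);print(sign_off())
E
```

```text
12.05 [677.56371797 146.88297944  92.59633598] [-1.74231454 -0.22551129  9.64722159] 27.7434987275096
the job is handed in; nothing more can be done
None
```

I gripped the fingerboard across its edges, set it on the pin tops about 12 mm short of its place, and slid it towards the scroll until both pins dropped in. I then pressed it flush and handed the job in at 12.05 s, still gripping and pushing.

- **Seating:** the tool came down about 4.5 mm, from 97.0–97.5 mm on the pins to 92.6 mm. I expected 5 mm. At pick-up the tool stood 2.7 mm above the board's underside, which puts flush at 92.7 mm, so this agrees. The last scene picture shows the board flat on the neck with no visible gap.
- **Hold:** the wrist force read 9.6 N upward with little side force (-1.7 N in x, -0.2 N in y). It was steady over the last half second.
- **Location:** the board did not move when I shifted the commanded position by about a millimetre. Friction could account for some of that, so it is not proof on its own that both pins are in.
- **Disagreements:** the gripper opening read 27.7 mm where the board should be about 31 mm wide, though the pictures showed a centred grip that did not slip. My pin position estimates differed by 2 to 5 mm between cameras, and the feel of the slide settled it.

I did not touch the other tools.

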